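# Sweep the loose wooden blocks into the bench scoop

## Robot

A 7-joint arm with a two-finger parallel gripper is mounted at the origin on a cart in front of the work surface, level with it; the furniture and walls round the work are solid. World frame = base frame: x ahead of the robot, y to its left, z up, the work surface at z = 0. Lengths are in m, angles in rad, forces in N, time in s.
With the tool pointing down it reaches from about 0.4 to 0.875 m from the base axis. Payload 19.3 kg.
Tool frame: the origin (TCP) lies where the fingers leave the gripper's body, on its centre line; the fingertips stand bot.tip_reach ahead of it and the grasp point (between the pads) lies 54 mm ahead of it (bot.tip_reach is the distance from the TCP to the fingertips, in m); z points along the fingers, y is the line along which they close (so a half turn about z gives the same grasp; the last joint's range is limited). The gripper opens to 85 mm and grips with 20 to 120 N. Pads are 22 mm wide; open, the fingers measure 114 mm over their backs; the gripper's body (76 mm by 85 mm) begins 54 mm behind the grasp point. The pads swing forward as they close: fully open they stand 13 mm farther back than shut.
Start: joints at [-1.178, 0.521, -0.036, 1.599, 0.021, 1.021, -0.113], TCP at [0.279, 0.559, 0.304] pointing down, gripper open.
Joint ranges: [-2.91, 2.91], [-0.3, 2.13], [-1.5, 1.42], [0.17, 2.43], [-1.26, 4.41], [0.16, 1.93], [-2.52, 2.52]. Speed limits (rad/s): [1.89, 1.89, 2.39, 2.39, 3.01, 3.01, 3.01].

## Interface

Orientations are given as [roll, pitch, yaw] about the fixed x, y, z axes, in that order (R = Rz(yaw) Ry(pitch) Rx(roll)).
In Python, from workcell import bot gives the robot as it stands. The module is installed in compiled form; this text tells all that it offers.
- The arm moves only by the shell command python3 -m jog 'ROWS' [FORCE]. ROWS is JSON, a list that holds one entry, the list of rows, each a list of 7 numbers: the shift along the tool's x, y, z in mm, then the turn, a rotation vector about the tool's x, y, z in rad, then the opening, from 0 (shut) to 1 (fully open). In form: [[[tx, ty, tz, wx, wy, wz, fingers], ...]]. A call has 1 to 5 rows; each row shifts and turns the commanded pose from where the row before left it, along the tool's axes as they then stand; what a row does not reach is not made up. A row lasts 1/10 s, in which the tool goes at most 50 mm and 8.59 degrees, less where a joint would pass 70% of its speed; a pose out of reach is approached as far as the arm can. A call is refused whole if a number of a shift passes 50 or a number of a turn 0.15, either way. A call with a gripper value outside its range is refused whole. The fingers move at their own pace and stop on an object; FORCE is the grip in N (left out, the last holds). Time passes only in rows, so rows that do not move let the fingers close. It gives the time, the measured TCP pose, the force, the opening and the grip force at its end, in the units of the state.
- bot.observe(): the state, without advancing time (a new reading comes with each control period).
- bot.grab_frame(name): name is "side" or "top" or "wrist"; returns a dict with "img" (480x640x3 uint8, red, green, blue), "intrinsics" (3x3 intrinsics, pixels), "k1" (the pictures are not rectified: a ray, as slopes to the right and down, at radius r is drawn at 1 + k1 r^2 times it, then the intrinsics apply), "R" (3x3) and "t" (3): a world point X has camera coordinates R X + t; the wrist camera has in their place "tool_from_camera" (4x4, takes a point from camera to tool coordinates, whose origin is the TCP and whose axes are the flange's). Camera axes: x right, y down, z forward; pixel columns grow to the right and rows downward; lengths in m; the calibration is good to about 2 mm. A picture is of the moment at which its call begins: read the wrist's pose just before it. There is no depth.
- bot.job_done(): hands the job in; it is judged then, once.
Trained networks look in a picture, given as the dict that the camera call returned (one of the last four; its "shot" number tells which), for a name from the list of things; names that differ only in an ending like _2 or _b are one class to them, and where a whole thing is asked for, a point or a joint stands for the part that bears it (a point fixed in the world has none). Each returns a list of dicts, best first, with "conf" (0 to 1); they miss things now and then, are a little off and sometimes report something else, mostly with a low value. They report only what shows in the picture. A call takes as long as a camera call.
- bot.trace(query, picture): "region" (480x640 bool, what is visible of it).
- bot.spot_point(query, picture): "xyz" ([x, y, z] in m, in world coordinates, good to about 4 mm: a listed point, or the origin of a listed thing).
The state is a dict: "clock": time; "qpos": joint angles; "qd": joint speeds; "joint_efforts": joint torques, N m; "position": TCP position; "tool_rot": TCP orientation; "force": force on the tool from outside, world axes, zero at the start; "moment": the same for the moment, N m; "grip_width": finger opening in m; "finger_force": force on a finger pad.
Only numpy, scipy, OpenCV 4.12 (cv2) and the standard library are available. Lean on these libraries where they do the work, as an engineer would, in place of code of your own. Each camera call takes 0.05 s, during which the arm holds its last target. There are 200 camera calls.

## Task

Clear the bench: sweep the two wooden blocks that lie flat on it into the open mouth of the metal scoop with your closed fingers, pushing each until it lies well inside, behind the front edge of the floor. Only push them along the bench, do not pick them up, and leave the two blocks that stand upright beside them and the roll of abrasive where they stand.

Things in the scene. Friction and masses are not known exactly. Their poses are not given: they have to be found in the camera images.
- scoop: Flat sheet-metal bench scoop, fixed. Origin under the middle of its floor, at bench height; x from mouth to back wall, y across, z up. Floor 150 (x) by 200 (y) mm inside, top 3 mm above the bench; side and back walls 4 mm thick, 41 mm high. No wall at the -x side (mouth): there a ramp falls from the floor's edge at x = -75 mm to the bench at -103 mm. A hanging tab sticks out 30 mm behind.
- block_a_center (a point): Centre of one of the two tapered hardwood blocks lying flat (50 g; trapezoid outline 63 mm long, 50 mm wide at the foot, about half that at the top; 28 mm thick). The centre is 14 mm above what it lies on. x, along the thickness, is vertical; y along the foot, z from foot to narrow top. Slides with ordinary wood friction.
- block_b_center (a point): Centre of one of the two tapered hardwood blocks lying flat (50 g; trapezoid outline 63 mm long, 50 mm wide at the foot, about half that at the top; 28 mm thick). The centre is 14 mm above what it lies on. x, along the thickness, is vertical; y along the foot, z from foot to narrow top. Slides with ordinary wood friction.
- standing_a: Bystander: a tapered hardwood block like the others but standing upright on its foot, 28 x 50 mm and 62 mm tall, on the side of the work away from the scoop. Origin under its centre.
- standing_b: Bystander: a second upright block, 28 x 50 mm and 64 mm tall, standing beside the scoop's wall at its -y side (the one farther from the robot). Origin under its centre.
- abrasive: Bystander: dark roll of abrasive cloth, 69 mm diameter, 50 mm tall, lying flat on its end face beyond the two lying blocks, at the far side. Origin under its centre.

How it is judged:
By the outcome, as a careful person would: the job done as asked, in the order asked, and still so for the second after the job is handed in, with the robot touching nothing.
It also fails if it takes over 51 s, if anything falls off the work surface, if the arm or the gripper's body presses on something with over 40 N, if the wrist force passes 120 N, or if a joint passes its speed limit or range.

## Working session

There is one attempt and no reset: what is moved stays moved. The work goes in short steps, Python scripts to look and compute and a shell command to move; the robot and the scene stay as the last step left them, time stands still between calls to the robot, and variables do not carry over. Pictures are saved under pics/ and viewed, at most 10 in all, crops included, and the job is handed in when it is done.

```bash
mkdir -p pics; python3 - <<'E'
from workcell import bot
import cv2,numpy as np
s=bot.observe();print({k:np.round(s[k],3) for k in('clock','position','tool_rot','qpos','grip_width')},bot.tip_reach)
ims=[]
for n in('top','side'):
    f=bot.grab_frame(n);ims.append(f['img'])
    print(n,np.round(f['intrinsics'],0).tolist(),f['k1'],np.round(f['R'],3).tolist(),np.round(f['t'],3))
    for q in('scoop','block_a_center','standing_a','abrasive'):
        for d in bot.spot_point(q,f)[:5]:print(n,q,round(d['conf'],2),np.round(d['xyz'],3))
        for d in bot.trace(q,f)[:4]:
            v,u=np.where(d['region']);print('  reg',round(d['conf'],2),u.mean().round(),v.mean().round(),u.min(),u.max(),v.min(),v.max(),len(u))
cv2.imwrite('pics/top0.png',ims[0][:,:,::-1]);cv2.imwrite('pics/side0.png',ims[1][:,:,::-1])
E
```

```text
{'clock': np.float64(0.0), 'position': array([0.279, 0.559, 0.303]), 'tool_rot': array([-3.14 ,  0.   ,  2.679]), 'qpos': array([-1.178,  0.522, -0.036,  1.6  ,  0.021,  1.021, -0.113]), 'grip_width': np.float64(0.085)} 0.0726
top [[480.0, 0.0, 316.0], [0.0, 480.0, 245.0], [0.0, 0.0, 1.0]] -0.10301949381606006 [[-0.006, -1.0, 0.018], [-0.981, 0.002, -0.195], [0.195, -0.019, -0.981]] [-0.085  0.6    0.869]
top scoop 0.69 [0.523 0.137 0.001]
  reg 0.64 209.0 290.0 152 264 230 347 10204
  reg 0.27 437.0 279.0 423 450 269 291 427
top block_a_center 0.91 [ 0.449 -0.151  0.011]
top block_a_center 0.35 [ 0.685  0.092 -0.001]
  reg 0.97 351.0 324.0 336 367 307 340 619
top standing_a 0.81 [ 0.684  0.09  -0.   ]
top standing_a 0.55 [ 0.534 -0.332  0.006]
  reg 0.96 436.0 279.0 422 449 269 291 422
  reg 0.7 318.0 242.0 303 336 226 257 614
  reg 0.65 228.0 210.0 217 241 197 224 442
top abrasive 0.79 [ 0.778 -0.071  0.002]
  reg 0.87 309.0 164.0 293 326 144 183 1080
side [[468.0, 0.0, 319.0], [0.0, 468.0, 232.0], [0.0, 0.0, 1.0]] -0.051459406666039625 [[0.978, -0.211, 0.006], [-0.119, -0.575, -0.81], [0.174, 0.791, -0.587]] [-0.621  0.069  0.948]
side scoop 0.93 [ 0.519  0.135 -0.001]
  reg 0.75 261.0 199.0 213 307 170 228 4994
side block_a_center 0.98 [ 0.45  -0.152  0.015]
  reg 0.92 244.0 280.0 224 263 267 295 838
side standing_a 0.86 [0.68  0.095 0.001]
side standing_a 0.55 [ 0.535 -0.332  0.002]
  reg 0.98 303.0 338.0 290 315 316 360 864
  reg 0.85 331.0 195.0 320 342 180 209 541
side abrasive 0.94 [ 0.784 -0.075 -0.001]
  reg 0.95 392.0 230.0 376 410 212 248 1065
```

View pics/top0.png

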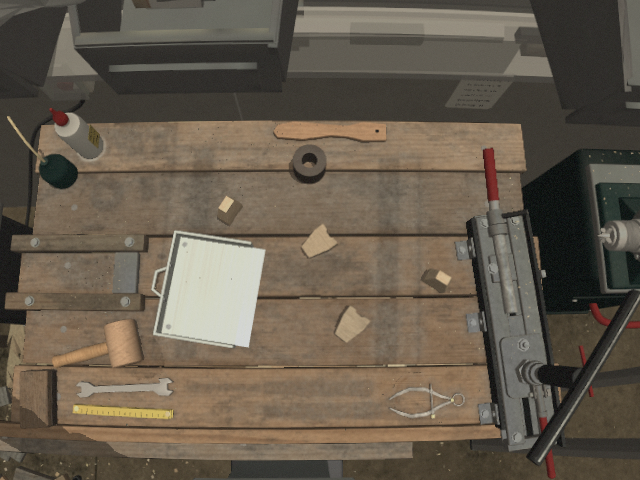

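View pics/side0.png

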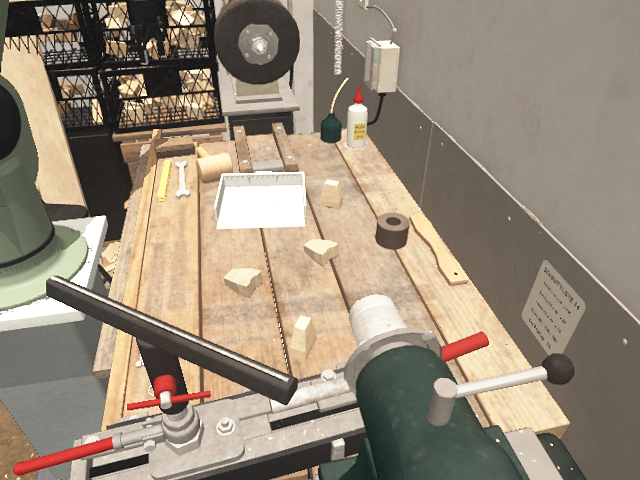

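The top view shows the lying blocks at (351,324) and (319,241), the upright ones at (437,279) and (228,210), and the roll at (309,164). The scoop is at about (209,290) with its mouth facing right, which is world -y. The side view agrees. Next I fit the poses from the silhouettes.

```bash
cat > h.py <<'E'
from workcell import bot
import cv2,numpy as np
from scipy.optimize import minimize
def proj(f,X):
    c=np.asarray(X)@np.array(f['R']).T+f['t'];s=c[:,:2]/c[:,2:]
    s=s*(1+f['k1']*(s**2).sum(1,keepdims=True));K=np.array(f['intrinsics'])
    return s*[K[0,0],K[1,1]]+K[:2,2]
def back(f,uv,z):
    K=np.array(f['intrinsics']);d=(np.atleast_2d(uv)-K[:2,2])/[K[0,0],K[1,1]];s=d.copy()
    for _ in range(10): s=d/(1+f['k1']*(s**2).sum(1,keepdims=True))
    R=np.array(f['R']);o=-R.T@f['t'];r=np.c_[s,np.ones(len(s))]@R
    return o+r*((z-o[2])/r[:,2])[:,None]
def prism(p,zb=0.,zt=.028):  # p x,y,yaw(dir foot->top)
    o=np.array([[-.0315,-.025],[-.0315,.025],[.0315,.0125],[.0315,-.0125]])
    c,s=np.cos(p[2]),np.sin(p[2]);o=o@np.array([[c,s],[-s,c]])+p[:2]
    return np.vstack([np.c_[o,np.full(4,z)] for z in(zb,zt)])
def fit(fs,ms,p0,zb=0.):
    def cost(p):
        t=0
        for f,m in zip(fs,ms):
            v,u=np.where(m);a=(u.min()-15,v.min()-15);S=4
            mm=cv2.resize(m[a[1]:v.max()+16,a[0]:u.max()+16].astype(np.uint8),None,fx=S,fy=S,interpolation=0)
            h=cv2.convexHull((((proj(f,prism(p,zb,zb+.028))-a+.5)*S)).astype(np.float32)).round().astype(np.int32)
            g=cv2.fillPoly(np.zeros_like(mm),[h],1);t+=(g&mm).sum()/max((g|mm).sum(),1)
        return -t/len(fs)
    best=None
    for y in np.arange(0,2*np.pi,np.pi/4):
        r=minimize(cost,[p0[0],p0[1],y],method='Nelder-Mead',options=dict(initial_simplex=np.array([p0[0],p0[1],y])+np.array([[0,0,0],[.01,0,0],[0,.01,0],[0,0,.4]]),maxiter=80))
        if best is None or r.fun<best.fun:best=r
    return best.x,-best.fun
def regions(f,qs=('block_a_center','standing_a')):
    return [d['region'] for q in qs for d in bot.trace(q,f)]
def near(f,rs,xyz,tol=14):
    c=proj(f,[xyz])[0];b=None
    for r in rs:
        v,u=np.where(r);d=np.hypot(u.mean()-c[0],v.mean()-c[1])
        if d<tol and len(u)>200 and(b is None or d<b[0]):b=(d,r)
    return None if b is None else b[1]
E
python3 - <<'E'
from h import *
fs=[bot.grab_frame(n) for n in('top','side')]
rs=[regions(f) for f in fs]
B0=back(fs[0],[319,241],.014)[0];print('B0',B0,back(fs[1],[321,251],.014))
for n,p in(('A',[.449,-.151,.014]),('B',B0)):
    k=[(f,near(f,r,p)) for f,r in zip(fs,rs)];k=[x for x in k if x[1] is not None]
    for kk in (k,*[[x] for x in k]):print(n,len(kk),*fit([x[0] for x in kk],[x[1] for x in kk],p))
# scoop fit: corners of wall tops/floor by mask
m=bot.trace('scoop',fs[0])[0]['region'].astype(np.uint8)
ms=[m,bot.trace('scoop',fs[1])[0]['region'].astype(np.uint8)]
def pts(p):
    o=[(-.103,y,0) for y in(-.1,.1)]+[(x,y,z) for x in(-.075,.079) for y in(-.104,.104) for z in(0,.041)]
    o=np.array(o);c,s=np.cos(p[2]),np.sin(p[2]);o[:,:2]=o[:,:2]@np.array([[c,s],[-s,c]])+p[:2];return o
def cost(p):
    t=0
    for f,m in zip(fs,ms):
        g=cv2.fillConvexPoly(np.zeros_like(m),cv2.convexHull(proj(f,pts(p)).astype(np.float32)).round().astype(np.int32),1)
        t-=(g&m).sum()/(g|m).sum()
    return t/2
r=minimize(cost,[.52,.136,1.37],method='Nelder-Mead',options=dict(initial_simplex=[[.52,.136,1.37],[.54,.136,1.37],[.52,.156,1.37],[.52,.136,1.57]]));print('scoop',r.x,r.fun)
im=fs[0]['img'].copy()
for q in proj(fs[0],pts(r.x)):cv2.circle(im,tuple(int(v) for v in q.round()),1,(255,0,0),-1)
cv2.imwrite('pics/sc.png',cv2.resize(im[190:370,130:400],None,fx=2.9,fy=2.9,interpolation=2)[:,:,::-1])
E
```

```text
B0 [ 0.61724023 -0.09396452  0.014     ] [[ 0.61797649 -0.09716231  0.014     ]]
A 2 [ 0.44774394 -0.15342189  2.47617211] 0.8645768472719728
A 1 [ 0.44668512 -0.15343114  2.46655597] 0.86616375656891
A 1 [ 0.44874964 -0.15194262  2.54554285] 0.8820662768031189Traceback (most recent call last):
  File "<stdin>", line 7, in <module>
  File "h.py", line 28, in fit
    r=minimize(cost,[p0[0],p0[1],y],method='Nelder-Mead',options=dict(initial_simplex=np.array([p0[0],p0[1],y])+np.array([[0,0,0],[.01,0,0],[0,.01,0],[0,0,.4]]),maxiter=80))
    res = _minimize_neldermead(fun, x0, args, callback, bounds=bounds,
                               **options)
    fsim[k] = func(sim[k])
              ~~~~^^^^^^^^
    fx = function(np.copy(x), *(wrapper_args + args))
  File "h.py", line 25, in cost
    return -t/len(fs)
           ~~^~~~~~~~
ZeroDivisionError: division by zero
```

```bash
cat >> h.py <<'E'
def colour(f,xyz,w=26):
    c=proj(f,[xyz])[0].round().astype(int);im=f['img'];m=np.zeros(im.shape[:2],bool)
    s=np.s_[c[1]-w:c[1]+w,c[0]-w:c[0]+w];g=cv2.cvtColor(im,cv2.COLOR_RGB2GRAY)[s]
    t,b=cv2.threshold(g,0,1,cv2.THRESH_OTSU)
    n,l,st,ce=cv2.connectedComponentsWithStats(b)
    k=1+st[1:,4].argmax();m[s]=l==k;return m
E
cat > scoop.py <<'E'
from h import *
fs=[bot.grab_frame(n) for n in('top','side')]
for n,p in(('A',[.449,-.151,.014]),('B',[.6175,-.095,.014])):
    ms=[colour(f,p) for f in fs];print([m.sum() for m in ms])
    for i in(0,1):print(n,*fit(fs[i:i+1],ms[i:i+1],p))
m=bot.trace('scoop',fs[0])[0]['region'].astype(np.uint8)
ms=[m,bot.trace('scoop',fs[1])[0]['region'].astype(np.uint8)]
def pts(p):
    o=[(-.103,y,0) for y in(-.1,.1)]+[(x,y,z) for x in(-.075,.079) for y in(-.104,.104) for z in(0,.041)]
    o=np.array(o);c,s=np.cos(p[2]),np.sin(p[2]);o[:,:2]=o[:,:2]@np.array([[c,s],[-s,c]])+p[:2];return o
def cost(p):
    t=0
    for f,m in zip(fs,ms):
        g=cv2.fillConvexPoly(np.zeros_like(m),cv2.convexHull(proj(f,pts(p)).astype(np.float32)).round().astype(np.int32),1)
        t-=(g&m).sum()/(g|m).sum()
    return t/2
r=minimize(cost,[.52,.136,1.37],method='Nelder-Mead',options=dict(initial_simplex=[[.52,.136,1.37],[.54,.136,1.37],[.52,.156,1.37],[.52,.136,1.57]]));print('scoop',r.x,r.fun)
im=fs[0]['img'].copy()
for q in np.vstack([proj(fs[0],pts(r.x))]):cv2.circle(im,tuple(int(v) for v in q.round()),1,(255,0,0),-1)
cv2.imwrite('pics/sc.png',cv2.resize(im[190:370,130:400],None,fx=2.9,fy=2.9,interpolation=2)[:,:,::-1])
E
python3 scoop.py
```

```text
[np.int64(659), np.int64(1997)]
A [ 0.44536109 -0.15279624  2.47911186] 0.8768946069792034
A [ 0.4419796  -0.11505528  2.61934632] 0.405584358798176
[np.int64(612), np.int64(2397)]
B [ 0.61419447 -0.08868307  2.20924837] 0.8914592393818821
B [ 0.63717252 -0.07388509  3.34955767] 0.27859282983779315
scoop [0.52110926 0.13615524 1.42481586] -0.9631803897272733
```

View pics/sc.png

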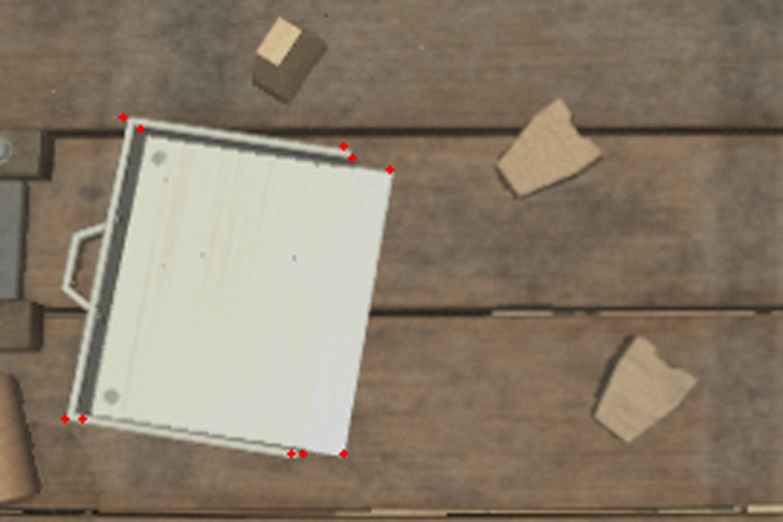

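The fit matches the picture. The scoop sits at (0.521, 0.136) with yaw 1.425. B is at about (0.615, -0.091) with yaw 2.21, and A at about (0.447, -0.153) with yaw 2.47, both with their feet turned away from the scoop. I'll push B first with the wide finger face (tool +x heading forward), and start with the transit.

```bash
R='x'; python3 -m jog '[[[-40,-28,0,0,0,0,0],[-40,-28,0,0,0,0,0],[-40,-28,0,0,0,0,0],[-40,-28,0,0,0,0,0],[-40,-28,0,0,0,0,0]]]' >/dev/null; python3 -m jog '[[[-40,-28,0,0,0,0,0],[-40,-28,0,0,0,0,0],[-40,-28,0,0,0,0,0],[-40,-28,0,0,0,0,0],[-40,-28,0,0,0,0,0]]]' ; python3 -m jog '[[[-40,-28,0,0,0,0,0],[-40,-28,0,0,0,0,0],[-40,-28,0,0,0,0,0],[-40,-28,0,0,0,0,0],[0,0,0,0,0,0.1,0]]]'; python3 -m jog '[[[0,0,0,0,0,0.12,0],[0,0,0,0,0,0.12,0],[0,0,0,0,0,0.12,0],[0,0,0,0,0,0,0],[0,0,0,0,0,0,0]]]'
python3 -c "
from workcell import bot;import numpy as np
s=bot.observe();print(bot.tip_reach,s['position'],s['tool_rot'],s['qpos'],s['grip_width'],s['clock'])"
```

```text
clock: 2.4
position: [0.5126, 0.1282, 0.3042]
tool_rot: [3.141, 0.0, 2.679]
force: [0.7, 1.7, -1.1]
grip_width: -0.0
finger_force: 0.0
clock: 2.9
position: [0.6066, -0.0487, 0.3038]
tool_rot: [-3.14, 0.002, 2.572]
force: [-1.0, 0.6, 0.4]
grip_width: -0.0
finger_force: 0.0
clock: 3.4
position: [0.6051, -0.0414, 0.3039]
tool_rot: [-3.141, 0.0, 2.223]
force: [-0.7, -0.6, -0.1]
grip_width: 0.0
finger_force: 0.0
0.0726 [ 0.60511929 -0.04138329  0.3038944 ] [-3.14148665e+00  9.45618074e-05  2.22272635e+00] [-0.19762739  0.50342456  0.24428254  1.66153037 -0.13950826  0.99376728
  0.74572334] 4.7775170090504536e-05 3.4
```

```bash
python3 -m jog '[[[-40,-8,0,0,0,0,0],[-40,-8,0,0,0,0,0],[-35,-7,10,0,0,0,0],[0,0,40,0,0,0,0],[0,0,40,0,0,0,0]]]' >/dev/null; python3 -m jog '[[[0,0,40,0,0,0,0],[0,0,40,0,0,0,0],[0,0,30,0,0,0,0],[0,0,10,0,0,0,0],[0,0,0,0,0,0,0]]]'
python3 -m jog '[[[0,0,6,0,0,0,0],[0,0,5,0,0,0,0],[0,0,0,0,0,0,0],[0,0,0,0,0,0,0]]]'
cat > look.py <<'E'
import sys
from h import *
# args: name approx x y ; prints pose world & scoop frame, pusher pose too
S=np.array([.521,.136]);a=1.425;M=np.array([[np.cos(a),np.sin(a)],[-np.sin(a),np.cos(a)]])
def rep(n,p,extra=''):print(n,np.round(p[:3],3),'scoop',np.round(M@(np.array(p[:2])-S),3),'yaw_s',round(float(np.degrees(p[2]-a)),0),extra)
if __name__=='__main__':
    s=bot.observe();rep('tool',[*s['position'][:2],s['tool_rot'][2]],(np.round(s['position'][2],4),s['force'],s['clock']))
    f=bot.grab_frame('top');rs=regions(f,('block_a_center',))
    for r in rs:
        v,u=np.where(r);w=back(f,[u.mean(),v.mean()],.018)[0]
        if len(u)>200:
            p,q=fit([f],[r],w);rep('blk',p,round(q,2))
    if len(sys.argv)>1:cv2.imwrite('pics/'+sys.argv[1],cv2.resize(f['img'][190:370,130:400],None,fx=2.9,fy=2.9,interpolation=2)[:,:,::-1])
E
python3 look.py l1.png
```

```text
clock: 4.4
position: [0.6558, -0.1471, 0.0931]
tool_rot: [-3.14, -0.001, 2.22]
force: [-0.1, -0.2, 1.1]
grip_width: 0.0001
finger_force: 0.0
clock: 4.8
position: [0.6564, -0.1472, 0.0835]
tool_rot: [3.141, 0.001, 2.219]
force: [-0.3, 0.1, -0.2]
grip_width: -0.0
finger_force: 0.0
tool [ 0.656 -0.147  2.219] scoop [-0.26  -0.175] yaw_s 45.0 (np.float64(0.0835), array([-0.25306433,  0.10940421, -0.18534531]), 4.8)
```

View pics/l1.png

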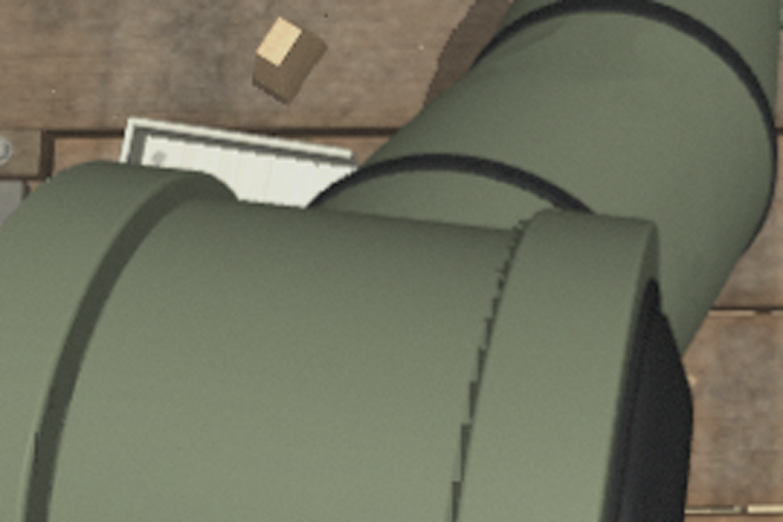

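The arm hides the top view here, so I'll use the side and wrist cameras instead.

```bash
cat >> h.py <<'E'
def wrist():
    from scipy.spatial.transform import Rotation as Ro
    s=bot.observe();f=bot.grab_frame('wrist');T=np.eye(4);T[:3,:3]=Ro.from_euler('xyz',s['tool_rot']).as_matrix();T[:3,3]=s['position']
    C=np.linalg.inv(T@np.array(f['tool_from_camera']));f['R']=C[:3,:3];f['t']=C[:3,3];return f
E
python3 - <<'E'
from look import *
s=bot.observe();f=wrist();g=bot.grab_frame('side')
for x in(f,g):
    for d in bot.spot_point('block_a_center',x)[:4]:rep('spot',[*d['xyz'][:2],a],round(d['conf'],2))
    for r in regions(x):
        v,u=np.where(r);w=back(x,[u.mean(),v.mean()],.016)[0]
        if len(u)>200:p,q=fit([x],[r],w);rep('blk',p,(round(q,2),len(u)))
for P,Q in(((.615,-.091,2.21),(255,0,0)),((.447,-.153,2.47),(0,0,255))):
    for x in(f,g):cv2.polylines(x['img'],[cv2.convexHull(proj(x,prism(P)).astype(np.float32)).astype(np.int32)],True,Q,1)
cv2.imwrite('pics/l2.png',cv2.resize(np.hstack([f['img'],np.repeat(g['img'][140:380,180:500],2,0).repeat(2,1)]),(800,300))[:,:,::-1])
E
```

```text
spot [ 0.449 -0.152  1.425] scoop [-0.296  0.03 ] yaw_s 0.0 0.76
spot [ 0.781 -0.075  1.425] scoop [-0.171 -0.287] yaw_s 0.0 0.27
blk [ 0.449 -0.152  2.525] scoop [-0.296  0.03 ] yaw_s 63.0 (np.float64(0.88), 832)
blk [ 0.61  -0.093  1.957] scoop [-0.214 -0.121] yaw_s 30.0 (np.float64(0.76), 534)
blk [ 0.536 -0.322  4.362] scoop [-0.451 -0.081] yaw_s 168.0 (np.float64(0.79), 896)
```

View pics/l2.png

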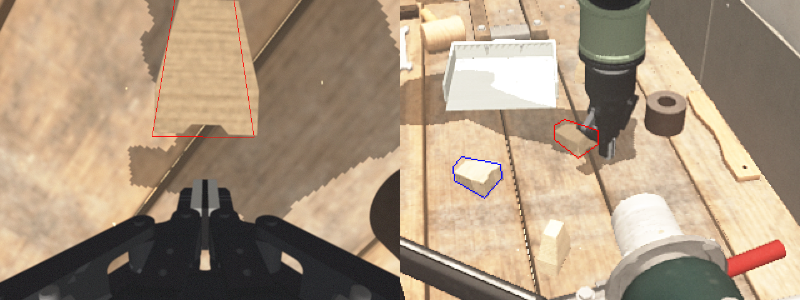

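The wrist view shows block B straight ahead with its foot parallel to the fingers: foot at row 130, columns 153–255, fingertips at column 204. The outline fits, so I start pushing B along an arc to the right.

```bash
python3 -m jog '[[[12,0,0,0,0,0,0],[10,0,0,0,0,0,0],[8,-1,0,0,0,0.02,0],[10,-1,0,0,0,0.035,0],[10,-1,0,0,0,0.035,0]]]' >/dev/null; python3 -m jog '[[[10,-1,0,0,0,0.035,0],[10,-1,0,0,0,0.035,0],[10,-1,0,0,0,0.035,0],[0,0,0,0,0,0,0]]]'
cat > wl.py <<'E'
import sys
from look import *
s=bot.observe();f=wrist();S0=s['tool_rot'][2]
rep('tool',[*s['position'][:2],S0],(np.round(s['position'][2],4),s['clock']))
zb=float(sys.argv[2]) if len(sys.argv)>2 else 0
for r in regions(f):
    v,u=np.where(r)
    if len(u)<3000 or not 150<u.mean()<500:continue
    w=back(f,[u.mean(),v.mean()],.02+zb)[0]
    p,q=fit([f],[r],w,zb);rep('blk',p,(round(q,2),len(u),u.min(),u.max(),v.max()))
    d=p[:2]-s['position'][:2];print('  in tool mm fwd,right',(d@[np.cos(S0),np.sin(S0)]*1000).round(),(d@[np.sin(S0),-np.cos(S0)]*1000).round(),'yaw rel tool deg',np.degrees(p[2]-S0).round())
if len(sys.argv)>1 and sys.argv[1]!='-':cv2.imwrite('pics/'+sys.argv[1],cv2.resize(f['img'],(400,300))[:,:,::-1])
E
python3 wl.py w1.png
```

```text
clock: 6.2
position: [0.6058, -0.0823, 0.0829]
tool_rot: [-3.141, -0.001, 2.024]
force: [0.2, -0.8, 0.6]
grip_width: 0.0002
finger_force: 0.0
tool [ 0.606 -0.082  2.024] scoop [-0.204 -0.116] yaw_s 34.0 (np.float64(0.0829), 6.2)
```

View pics/w1.png

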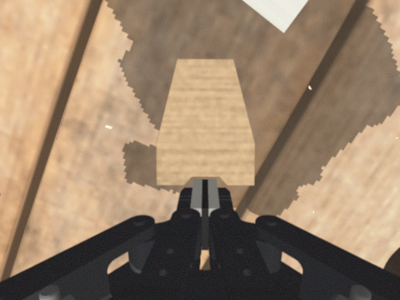

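Wrist view: B is flush and centred, foot at row 185, columns 157–255. I'll carry on along the arc.

```bash
python3 -m jog '[[[10,-0.7,0,0,0,0.03,0],[10,-0.7,0,0,0,0.03,0],[10,-0.7,0,0,0,0.03,0],[10,-0.7,0,0,0,0.03,0],[10,-0.7,0,0,0,0.03,0]]]' >/dev/null; python3 -m jog '[[[10,-0.7,0,0,0,0.03,0],[10,-0.7,0,0,0,0.03,0],[10,-0.7,0,0,0,0.03,0],[10,-0.7,0,0,0,0.03,0],[0,0,0,0,0,0,0]]]'
python3 wl.py w2.png; python3 - <<'E'
from look import *
g=bot.grab_frame('side')
for d in bot.spot_point('block_a_center',g)[:4]:rep('spot',[*d['xyz'][:2],a],round(d['conf'],2))
cv2.imwrite('pics/s2.png',np.hstack([cv2.resize(cv2.imread('pics/w2.png'),(400,300)),cv2.resize(g['img'][140:320,190:430,::-1],(400,300))]))
E
```

```text
clock: 7.35
position: [0.5713, -0.0005, 0.0828]
tool_rot: [-3.142, -0.0, 1.755]
force: [-0.7, -0.2, -0.3]
grip_width: -0.0003
finger_force: 0.0
tool [ 0.571 -0.     1.755] scoop [-0.128 -0.07 ] yaw_s 19.0 (np.float64(0.0828), 7.35)
```

View pics/s2.png

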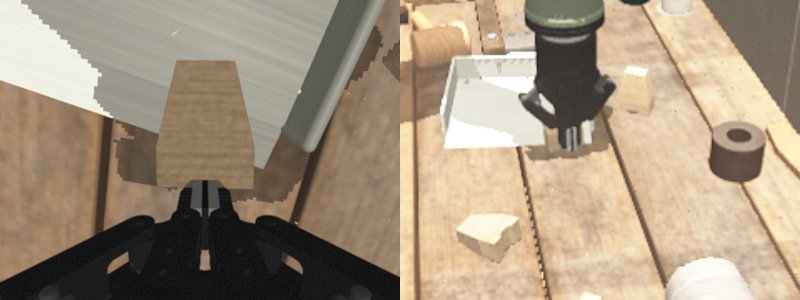

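B is flush, on the ramp and clear of the wall. The wrist view has its foot at row 187. I push it in, then back off and lift.

```bash
python3 -m jog '[[[10,-0.6,0,0,0,0.025,0],[10,-0.6,0,0,0,0.025,0],[10,-0.6,0,0,0,0.025,0],[10,-0.6,0,0,0,0.025,0],[10,-0.6,0,0,0,0.025,0]]]' >/dev/null; python3 -m jog '[[[10,-0.6,0,0,0,0.025,0],[10,-0.6,0,0,0,0.025,0],[10,-0.6,0,0,0,0.025,0],[10,-0.6,0,0,0,0.025,0],[10,-0.6,0,0,0,0.025,0]]]'; python3 -m jog '[[[8,0,0,0,0,0.02,0],[4,0,0,0,0,0,0],[0,0,0,0,0,0,0]]]'
python3 wl.py w3.png .003
python3 -m jog '[[[-10,0,0,0,0,0,0],[-30,0,0,0,0,0,0],[-40,0,0,0,0,0,0],[-45,0,-20,0,0,0,0],[-45,0,-20,0,0,0,0]]]'>/dev/null; python3 -m jog '[[[-45,0,-20,0,0,0,0],[-45,0,0,0,0,0,0],[-45,0,0,0,0,0,0],[0,0,0,0,0,0,0],[0,0,0,0,0,0,0]]]'
python3 - <<'E'
from look import *
s=bot.observe();rep('tool',[*s['position'][:2],s['tool_rot'][2]],s['position'][2])
g=bot.grab_frame('side');f=wrist()
for x in(g,f):
  for d in bot.spot_point('block_a_center',x)[:4]:rep('spot',[*d['xyz'][:2],a],round(d['conf'],2))
  for r in regions(x):
        v,u=np.where(r);w=back(x,[u.mean(),v.mean()],.016)[0]
        if len(u)>200:p,q=fit([x],[r],w);rep('blk',p,(round(q,2),len(u)))
cv2.imwrite('pics/s3.png',np.hstack([cv2.resize(f['img'][:,:,::-1],(400,300)),cv2.resize(g['img'][140:320,190:430,::-1],(400,300))]))
E
```

```text
clock: 8.6
position: [0.5585, 0.0974, 0.0829]
tool_rot: [3.141, 0.0, 1.502]
force: [0.5, -1.4, 0.7]
grip_width: -0.0001
finger_force: 0.4
clock: 8.9
position: [0.5593, 0.11, 0.0828]
tool_rot: [3.142, -0.0, 1.485]
force: [-0.0, -0.6, 0.1]
grip_width: 0.0002
finger_force: 0.0
tool [0.559 0.11  1.485] scoop [-0.02  -0.042] yaw_s 3.0 (np.float64(0.0828), 8.9)
clock: 10.05
position: [0.5318, -0.196, 0.1429]
tool_rot: [-3.141, 0.0, 1.481]
force: [-0.3, 0.1, -0.6]
grip_width: -0.0001
finger_force: 0.0
tool [ 0.532 -0.196  1.481] scoop [-0.327 -0.059] yaw_s 3.0 0.14290369713824508
spot [ 0.447 -0.149  1.425] scoop [-0.293  0.031] yaw_s 0.0 0.94
blk [ 0.449 -0.152  2.556] scoop [-0.295  0.029] yaw_s 65.0 (np.float64(0.88), 818)
blk [0.694 0.122 1.269] scoop [ 0.011 -0.173] yaw_s -9.0 (np.float64(0.78), 537)
blk [ 0.535 -0.321  4.317] scoop [-0.45 -0.08] yaw_s 166.0 (np.float64(0.81), 884)
blk [0.454 0.068 5.69 ] scoop [-0.077  0.057] yaw_s 244.0 (np.float64(0.26), 2286)
spot [ 0.45  -0.156  1.425] scoop [-0.299  0.028] yaw_s 0.0 0.88
blk [ 0.452 -0.152  2.427] scoop [-0.295  0.027] yaw_s 57.0
[... 207 characters left out ...]
  File "h.py", line 28, in fit
    r=minimize(cost,[p0[0],p0[1],y],method='Nelder-Mead',options=dict(initial_simplex=np.array([p0[0],p0[1],y])+np.array([[0,0,0],[.01,0,0],[0,.01,0],[0,0,.4]]),maxiter=80))
    res = _minimize_neldermead(fun, x0, args, callback, bounds=bounds,
                               **options)
    fsim[k] = func(sim[k])
              ~~~~^^^^^^^^
    fx = function(np.copy(x), *(wrapper_args + args))
  File "h.py", line 22, in cost
    mm=cv2.resize(m[a[1]:v.max()+16,a[0]:u.max()+16].astype(np.uint8),None,fx=S,fy=S,interpolation=0)
cv2.error: OpenCV(4.12.0) /io/opencv/modules/imgproc/src/resize.cpp:4208: error: (-215:Assertion failed) !ssize.empty() in function 'resize'
```

View pics/s3.png

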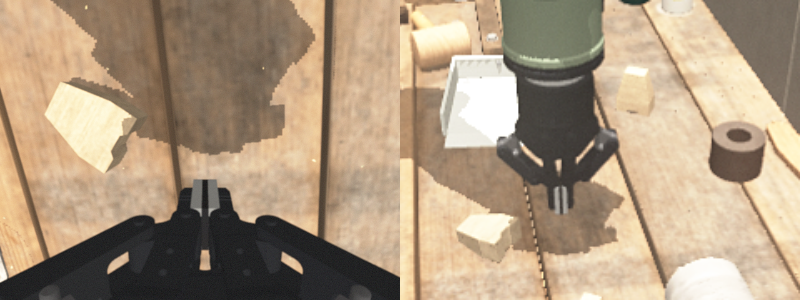

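B should now be at about (0.023, -0.042) in the scoop frame. A is unmoved at (-0.296, 0.029) with its axis at 60°. For A I'll start square to its slanted side, the one on the robot's side, at heading -41° in the scoop frame, and arc left.

```bash
sed -i 's/    p,q=fit(\[f\],\[r\],w,zb)/    if u.min()<16 or v.min()<16 or u.max()>620:print("edge");continue\n    p,q=fit([f],[r],w,zb)/' wl.py
python3 -m jog '[[[-3,-40,0,0,0,0,0],[-3,-40,0,0,0,0,0],[-3,-42,0,0,0,0,0],[-3,0,0,0,0,0.13,0],[0,0,0,0,0,0.13,0]]]'>/dev/null
python3 -m jog '[[[0,0,0,0,0,0.13,0],[0,0,0,0,0,0.13,0],[0,0,0,0,0,0.13,0],[0,0,0,0,0,0.13,0],[0,0,0,0,0,0,0]]]'; python3 wl.py w4.png
```

```text
clock: 11.45
position: [0.4103, -0.1951, 0.1428]
tool_rot: [3.141, 0.0, 0.702]
force: [-0.9, 0.3, 0.2]
grip_width: -0.0001
finger_force: 0.0
tool [ 0.41  -0.195  0.702] scoop [-0.344  0.061] yaw_s -41.0 (np.float64(0.1428), 11.45)
blk [ 0.449 -0.151  2.46 ] scoop [-0.294  0.029] yaw_s 59.0 (np.float64(0.85), 13535, np.int64(237), np.int64(388), np.int64(197))
  in tool mm fwd,right 58.0 -8.0 yaw rel tool deg 101.0
```

```bash
python3 -m jog '[[[0,0,30,0,0,0,0],[0,0,25,0,0,0,0],[0,0,5,0,0,0,0],[15,0,0,0,0,0,0],[11,0,0,0,0,0,0]]]'
python3 -m jog '[[[7,1,0,0,0,-0.05,0],[8,1.5,0,0,0,-0.065,0],[8,1.5,0,0,0,-0.065,0],[8,1.5,0,0,0,-0.065,0],[0,0,0,0,0,0,0]]]'; python3 wl.py w5.png
python3 - <<'E'
from look import *
x=bot.grab_frame('side')
for r in regions(x):
        v,u=np.where(r);w=back(x,[u.mean(),v.mean()],.016)[0]
        if len(u)>200:p,q=fit([x],[r],w);rep('blk',p,(round(q,2),len(u)))
E
```

```text
clock: 12.1
position: [0.4305, -0.1786, 0.0835]
tool_rot: [3.141, -0.0, 0.705]
force: [-0.4, 0.1, 0.5]
grip_width: -0.0004
finger_force: 0.2
clock: 12.6
position: [0.4565, -0.1597, 0.083]
tool_rot: [3.141, -0.001, 0.954]
force: [-1.1, -0.2, -0.5]
grip_width: 0.0002
finger_force: 0.0
tool [ 0.456 -0.16   0.954] scoop [-0.302  0.021] yaw_s -27.0 (np.float64(0.083), 12.6)
blk [ 0.469 -0.126  2.769] scoop [-0.266  0.013] yaw_s 77.0 (np.float64(0.87), 25386, np.int64(197), np.int64(410), np.int64(299))
  in tool mm fwd,right 35.0 -9.0 yaw rel tool deg 104.0
blk [ 0.484 -0.13   4.512] scoop [-0.269 -0.002] yaw_s 177.0 (np.float64(0.34), 245)
blk [0.69  0.121 1.37 ] scoop [ 0.01 -0.17] yaw_s -3.0 (np.float64(0.83), 503)
blk [ 0.535 -0.322  4.365] scoop [-0.451 -0.081] yaw_s 168.0 (np.float64(0.78), 872)
```

```bash

python3 -m jog '[[[8,0.5,0,0,0,-0.09,0],[8,0.5,0,0,0,-0.09,0],[8,0.5,0,0,0,-0.09,0],[8,0.5,0,0,0,-0.09,0],[0,0,0,0,0,0,0]]]'; python3 wl.py w6.png
```

```text
clock: 13.4
position: [0.4725, -0.1327, 0.0829]
tool_rot: [3.142, -0.001, 1.311]
force: [-0.2, -0.6, -0.2]
grip_width: -0.0001
finger_force: 0.0
tool [ 0.472 -0.133  1.311] scoop [-0.273  0.009] yaw_s -7.0 (np.float64(0.0829), 13.4)
blk [ 0.475 -0.096  3.065] scoop [-0.237  0.012] yaw_s 94.0 (np.float64(0.87), 25441, np.int64(204), np.int64(413), np.int64(300))
  in tool mm fwd,right 36.0 -7.0 yaw rel tool deg 100.0
```

```bash

python3 -m jog '[[[8,0.5,0,0,0,-0.09,0],[8,0.5,0,0,0,-0.09,0],[8,0.5,0,0,0,-0.09,0],[8,0.5,0,0,0,-0.09,0],[8,0,0,0,0,-0.09,0]]]'>/dev/null;python3 -m jog '[[[8,-0.5,0,0,0,-0.03,0],[8,-0.5,0,0,0,0,0],[8,-0.5,0,0,0,0,0],[8,-0.5,0,0,0,0,0],[0,0,0,0,0,0,0]]]'; python3 wl.py w7.png
```

```text
clock: 14.55
position: [0.4685, -0.0619, 0.0828]
tool_rot: [-3.141, -0.0, 1.789]
force: [-0.3, -0.5, -0.4]
grip_width: 0.0002
finger_force: 0.0
tool [ 0.469 -0.062  1.789] scoop [-0.203  0.023] yaw_s 21.0 (np.float64(0.0828), 14.55)
blk [ 0.453 -0.03   3.595] scoop [-0.174  0.043] yaw_s 124.0 (np.float64(0.87), 25160, np.int64(200), np.int64(413), np.int64(299))
  in tool mm fwd,right 34.0 -8.0 yaw rel tool deg 103.0
```

A is still flush but about 8 mm left of the fingers. I'll back off, shift 13 mm left, then push while turning right.

```bash

python3 -m jog '[[[-8,0,0,0,0,0,0],[0,-13,0,0,0,0,0],[8,0,0,0,0,0,0],[8,-0.5,0,0,0,0.04,0],[8,-0.5,0,0,0,0.04,0]]]'>/dev/null;python3 -m jog '[[[8,-0.5,0,0,0,0.04,0],[8,-0.5,0,0,0,0.04,0],[8,-0.5,0,0,0,0.04,0],[8,-0.5,0,0,0,0.04,0],[0,0,0,0,0,0,0]]]'; python3 wl.py w8.png .001
```

```text
clock: 15.7
position: [0.4473, -0.0177, 0.0829]
tool_rot: [-3.141, -0.0, 1.549]
force: [-0.2, -0.2, 0.3]
grip_width: -0.0001
finger_force: 0.0
tool [ 0.447 -0.018  1.549] scoop [-0.163  0.051] yaw_s 7.0 (np.float64(0.0829), 15.7)
blk [0.459 0.016 3.127] scoop [-0.128  0.044] yaw_s 98.0 (np.float64(0.88), 26272, np.int64(263), np.int64(465), np.int64(310))
  in tool mm fwd,right 34.0 11.0 yaw rel tool deg 90.0
```

```bash

python3 -m jog '[[[-8,0,0,0,0,0.08,0],[0,5,0,0,0,0.08,0],[8,0,0,0,0,0,0],[8,0,0,0,0,0,0],[8,0,0,0,0,0,0]]]'>/dev/null;python3 -m jog '[[[8,0,0,0,0,0,0],[8,0,0,0,0,0,0],[8,0,0,0,0,0,0],[8,0,0,0,0,0,0],[0,0,0,0,0,0,0]]]'; python3 wl.py w9.png .003
```

```text
clock: 16.85
position: [0.4627, 0.0291, 0.0828]
tool_rot: [-3.142, -0.0, 1.391]
force: [0.2, 0.3, -0.0]
grip_width: 0.0
finger_force: 0.0
tool [0.463 0.029 1.391] scoop [-0.114  0.042] yaw_s -2.0 (np.float64(0.0828), 16.85)
blk [0.465 0.065 3.226] scoop [-0.078  0.045] yaw_s 103.0 (np.float64(0.86), 26803, np.int64(210), np.int64(430), np.int64(299))
  in tool mm fwd,right 36.0 -4.0 yaw rel tool deg 105.0
```

```bash

python3 -m jog '[[[-6,0,0,0,0,0,0],[0,-4,0,0,0,0,0],[7,0,0,0,0,0,0],[9,0,0,0,0,0,0],[9,0,0,0,0,0,0]]]'>/dev/null;python3 -m jog '[[[9,0,0,0,0,0,0],[9,0,0,0,0,0,0],[9,0,0,0,0,0,0],[9,0,0,0,0,0,0],[0,0,0,0,0,0,0]]]'; python3 wl.py w10.png .003
```

```text
clock: 18.0
position: [0.4687, 0.0842, 0.0828]
tool_rot: [3.142, -0.0, 1.391]
force: [0.0, 0.1, 0.0]
grip_width: -0.0004
finger_force: 0.0
tool [0.469 0.084 1.391] scoop [-0.059  0.044] yaw_s -2.0 (np.float64(0.0828), 18.0)
blk [0.476 0.118 3.152] scoop [-0.024  0.042] yaw_s 99.0 (np.float64(0.87), 27048, np.int64(228), np.int64(444), np.int64(304))
  in tool mm fwd,right 35.0 1.0 yaw rel tool deg 101.0
```

Going well. I push about 45 mm more, then retreat and lift clear.

```bash

python3 -m jog '[[[9,0,0,0,0,0,0],[9,0,0,0,0,0,0],[9,0,0,0,0,0,0],[9,0,0,0,0,0,0],[9,0,0,0,0,0,0]]]'>/dev/null;python3 -m jog '[[[0,0,0,0,0,0,0],[-10,0,0,0,0,0,0],[-20,0,0,0,0,0,0],[-10,0,-40,0,0,0,0],[0,0,-45,0,0,0,0]]]'>/dev/null
python3 -m jog '[[[-20,0,-45,0,0,0,0],[-40,0,-30,0,0,0,0],[-45,0,-20,0,0,0,0],[-45,0,0,0,0,0,0],[-45,0,0,0,0,0,0]]]'
python3 -m jog '[[[-45,0,0,0,0,0,0],[-45,0,0,0,0,0,0],[-45,0,0,0,0,0,0],[0,0,0,0,0,0,0],[0,0,0,0,0,0,0]]]'
python3 - <<'E'
from look import *
fs=[bot.grab_frame('side'),bot.grab_frame('top')]
for x in fs:
    for q in('block_a_center','standing_a','abrasive'):
        for d in bot.spot_point(q,x)[:4]:rep(q,[*d['xyz'][:2],a],round(d['conf'],2))
cv2.imwrite('pics/fin.png',np.hstack([cv2.resize(fs[1]['img'][150:390,110:430,::-1],(400,300)),cv2.resize(fs[0]['img'][140:320,190:430,::-1],(400,300))]))
E
```

```text
clock: 19.65
position: [0.433, -0.1065, 0.2635]
tool_rot: [3.14, -0.001, 1.388]
force: [0.5, 0.2, 0.6]
grip_width: -0.0001
finger_force: 0.0
clock: 20.15
position: [0.4082, -0.2385, 0.2627]
tool_rot: [-3.141, -0.0, 1.385]
force: [0.5, 0.6, 0.1]
grip_width: 0.0002
finger_force: 0.0
standing_a [ 0.535 -0.333  1.425] scoop [-0.462 -0.082] yaw_s 0.0 0.92
standing_a [0.682 0.092 1.425] scoop [-0.02  -0.166] yaw_s 0.0 0.89
abrasive [ 0.78  -0.075  1.425] scoop [-0.171 -0.287] yaw_s 0.0 0.83
block_a_center [0.482 0.16  1.425] scoop [0.019 0.042] yaw_s 0.0 0.62
standing_a [ 0.535 -0.331  1.425] scoop [-0.46  -0.081] yaw_s 0.0 0.78
standing_a [0.687 0.091 1.425] scoop [-0.021 -0.171] yaw_s 0.0 0.71
abrasive [ 0.781 -0.069  1.425] scoop [-0.165 -0.287] yaw_s 0.0 0.76
```

View pics/fin.png

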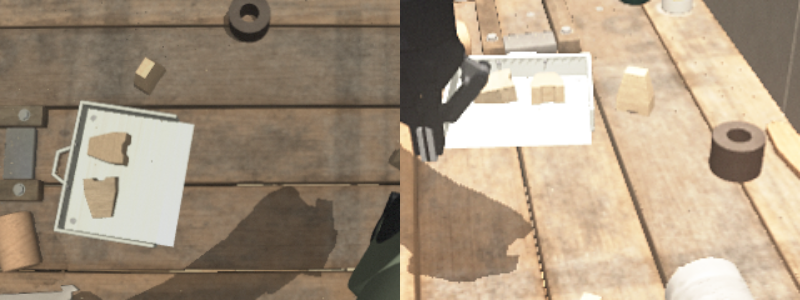

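Both blocks lie flat, well inside the scoop, at about (108,148) and (100,197) in the left half of the picture. The upright blocks and the roll are where they were, so I'm handing in.

```bash
python3 -c "
from workcell import bot
print(bot.job_done())"
```

```text
the job is handed in; nothing more can be done
None
```

Both lying blocks were swept flat into the scoop and lie well behind the front edge of its floor, the upright blocks and the abrasive roll still stand where they were, and the job was handed in at about 20 s (no verdict was returned).

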